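# Shut and lock the fork driver's cover

### The job

The access cover on the blue tuning-fork driver case has been left part open. Using the fingertips only, gripping and lifting nothing, push the cover fully home; then set the fingertips in the slot of its brass quarter-turn fastener and turn it clockwise all the way, until the red tongue lies behind the red keeper and the cover is locked. Leave the loose things around the case where they lie.

Things in the scene. Friction and masses are not known exactly. Their poses are not given: they have to be found in the camera images.
- case: Fork driver case: blue box 240 (x) x 200 (y) x 60 mm, fixed. Origin: centre of its underside; x is the way the cover slides home, z up. On its top (z 60): dark side rails at y +-72 to +-90, top z 82; far end stop at x 100 to 120, top z 82; red keeper block 18 x 18 mm on the -y rail, centre x -3.5, y -81, top z 101 mm.
- cover (a joint): Opening of the sliding cover, m: 0 = fully home against the far end stop; grows towards the case's -x, at most 0.070. It can only slide (friction about 6 N) and stays where left. The cover is an aluminium slab 150 (x) x 140 (y) x 24 mm, underside 61 mm and top 85 mm above the shelf.
- push_face (a point): Middle of the cover's upright near end face (140 mm wide, 24 mm tall), the face to push on, 73 mm above the shelf. Axes as the case: x is the way to push. The case's top in front of it is bare, at 60 mm.
- fastener (a joint): Turn of the fastener, rad: 0 = unlocked, red tongue along the case's +x; grows clockwise from above to a hard stop at 1.571 = locked, tongue across to the case's -y, on the far (+x) side of the red keeper, so the cover cannot slide back. Friction 0.09 N m; stays where left. With the cover not home the tongue meets the keeper early.
- slot (a point): Centre of the slot's floor, on the turning axis, 93.5 mm above the shelf, 65 mm along +x from push_face (rides on the cover). Brass disc 90 mm wide with two D-shaped cheeks, tops 113.5 mm above the shelf; the slot between is 40 mm wide, 90 long, 20 deep, open-ended; takes both shut fingertips. x runs along it to the red tongue (tip 86 mm from the axis), y across.
- bridge: Bystander: boxwood sonometer bridge, a stepped wedge 80 x 26 mm, 36 mm tall, loose; origin at the centre of its underside, x along its length
- rod: Bystander: aluminium Kundt's rod, 12 mm thick, 260 mm long, lying along its x through a 36 x 26 x 26 mm cork clamp block; loose; origin under the block's centre
- plug: Bystander: brass piston plug, upright, 34 mm diameter, 46 mm tall with its stem; loose; origin at the centre of its underside
- spare_fork: Bystander: steel tuning fork lying flat, 135 mm long along its x (-68 to +68 mm), 26 mm wide, 8 mm thick; loose; origin at its underside
- tuning_hammer: Bystander: piano tuning hammer lying down, rosewood grip towards -x and steel socket head across at +x, 262 mm long (-130 to +132 mm), 28 mm tall; loose; origin at its underside
- mallet: Bystander: rubber-headed fork mallet lying down, head at +x, 213 mm long, 36 mm tall; loose; origin at its underside

How it is judged:
By the outcome, as a careful person would: the job done as asked, in the order asked, and still so for the second after the job is handed in, with the robot touching nothing.
It also fails if it takes over 48 s, if anything falls off the work surface, if the arm or the gripper's body presses on something with over 40 N, if the wrist force passes 120 N, or if a joint passes its speed limit or range.

### The arm

A 6-joint arm with a two-finger parallel gripper is mounted at the origin on the work surface. World frame = base frame: x ahead of the robot, y to its left, z up, the work surface at z = 0. Lengths are in m, angles in rad, forces in N, time in s.
With the tool pointing down it reaches from about 0.35 to 0.725 m from the base axis. Payload 4.3 kg.
Tool frame: the origin (TCP) lies at the very end of the fingers, on their centre line; the grasp point (between the pads) lies 19 mm behind it; z points along the fingers, y is the line along which they close (so a half turn about z gives the same grasp; the last joint's range is limited). The gripper opens to 85 mm and grips with 20 to 120 N. Pads are 22 mm wide; open, the fingers measure 114 mm over their backs; the gripper's body (76 mm by 85 mm) begins 54 mm behind the grasp point. The pads swing forward as they close: fully open they stand 13 mm farther back than shut.
Start: joints at [1.013, 0.377, 0.081, 1.274, 0, 1.46], TCP at [0.249, 0.518, 0.231] pointing down, gripper open.
Joint ranges: [-2.72, 2.72], [-0.84, 1.66], [-1.02, 1.22], [-1.77, 2.12], [-1.37, 1.28], [-3.14, 3.14]. Speed limits (rad/s): [2.57, 2.57, 3.14, 3.14, 3.14, 3.14].

### API

Orientations are given as a 3x3 rotation matrix whose columns are the frame's x, y, z axes.
In Python, from bench import ctrl, vision gives the robot as it stands (ctrl), with the cameras (vision). Calls block until the motion is done:
- ctrl.move_pose(position, orientation): joint-space move of the TCP to a pose.
- ctrl.movel(position, frame=None, speed=0.15, max_force=None): straight line of the TCP; frame=None keeps the orientation; speed is the mean speed in m/s. With max_force (N) it stops when the force on the tool has changed by that much, and returns True; else False.
- ctrl.move_joints(angles): joint-space move.
- ctrl.command_gripper(opening, strength=None): finger opening in m; strength is the grip in N (None keeps the last); returns when the fingers have stopped.
- ctrl.dwell(seconds).
- ctrl.ik(position, orientation): joint angles nearest the present ones, or None.
- vision.snapshot(name): name is "scene" or "top" or "wrist"; returns the picture (420x560x3 uint8, blue, green, red); there is no depth.
- vision.camera_model(name): a dict with "vfov" (degrees; the focal length in pixels is half the picture's height over the tangent of half this angle, whatever the lens; pixels are square), "cx", "cy" (the principal point, pixels), "R" (3x3) and "t" (3): a world point X has camera coordinates R X + t. Camera axes: x right, y down, z forward; pixel columns grow to the right and rows downward; lengths in m; the calibration is good to about 2 mm. A picture is of the moment at which its call begins: read the wrist's pose just before it. camera_model takes no time and is no camera call; for the wrist camera it gives the pose at the moment of the call.
A pose or a line that the arm cannot do raises ctrl.MotionError and nothing moves.
- ctrl.finish_job(): hands the job in; it is judged then, once.
Readings, each from a call of its own:
- ctrl.read_time_s(): time.
- ctrl.read_q(): joint angles.
- ctrl.read_joint_velocities(): joint speeds.
- ctrl.read_joint_torque(): joint torques, N m.
- ctrl.read_tcp_pos(): TCP position.
- ctrl.read_tool_rot(): TCP orientation.
- ctrl.read_contact_force(): force on the tool from outside, world axes, zero at the start.
- ctrl.read_moment(): the same for the moment, N m.
- ctrl.read_opening(): finger opening in m.
- ctrl.read_gripper_force(): force on a finger pad.
Only numpy, scipy, OpenCV 4.12 (cv2) and the standard library are available. Lean on these libraries where they do the work, as an engineer would, in place of code of your own. Each camera call takes 0.05 s, during which the arm holds its last target. There are 200 camera calls.

## Working session

There is one attempt and no reset: what is moved stays moved. The work goes in short steps, each a Python script; the robot and the scene stay as the last script left them, time stands still between calls to the robot, and variables do not carry over. Pictures are saved under pics/ and viewed, at most 10 in all, crops included, and the job is handed in when it is done.

```bash
ls; mkdir -p pics
python3 - <<'E'
from bench import ctrl, vision
import cv2,numpy as np
a=vision.snapshot("scene");b=vision.snapshot("top");w=vision.snapshot("wrist")
for n,i in(("scene",a),("top",b),("wrist",w)):
    cv2.imwrite(f"pics/{n}0.png",i); m=vision.camera_model(n); print(n,m)
print(ctrl.read_time_s(),ctrl.read_tool_rot())
E
```

```text
bench.py
pics
scene {'vfov': 54.22495683763495, 'cx': 281.80993351573375, 'cy': 209.96718016841663, 'R': array([[ 0.12602252,  0.99199389, -0.00815137],
       [ 0.7954612 , -0.10595801, -0.59666941],
       [-0.59275611,  0.06870968, -0.80244574]]), 't': array([-0.14355168, -0.40032861,  1.26153903])}
top {'vfov': 42.60202375915661, 'cx': 290.9875809411546, 'cy': 209.14756892422588, 'R': array([[ 0.01789105, -0.99982382, -0.00567749],
       [-0.99641147, -0.01735958, -0.08284213],
       [ 0.08272897,  0.00713925, -0.99654651]]), 't': array([0.06983974, 0.57896823, 1.15024171])}
wrist {'vfov': 64.56873327638932, 'cx': 283.2269964486655, 'cy': 205.08877655177704, 'R': array([[ 0.43245466,  0.90165326, -0.00208822],
       [ 0.86696477, -0.41517875,  0.27567861],
       [ 0.24769953, -0.12102891, -0.9612476 ]]), 't': array([-0.57392812, -0.03465888,  0.37956816])}
0.15 [[-9.01392830e-01  4.33001483e-01 -8.25938370e-04]
 [ 4.33002242e-01  9.01391830e-01 -1.35185818e-03]
 [ 1.59137503e-04 -1.57618844e-03 -9.99998745e-01]]
```

View pics/top0.png

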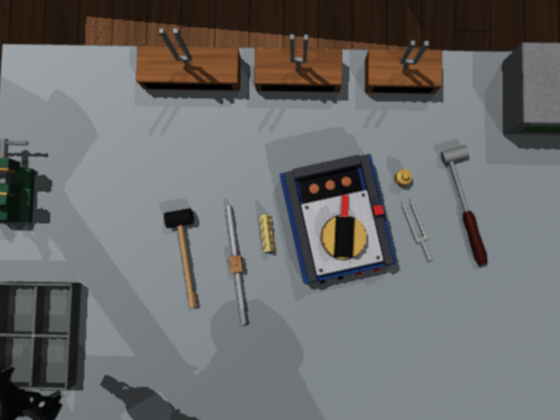

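View pics/scene0.png

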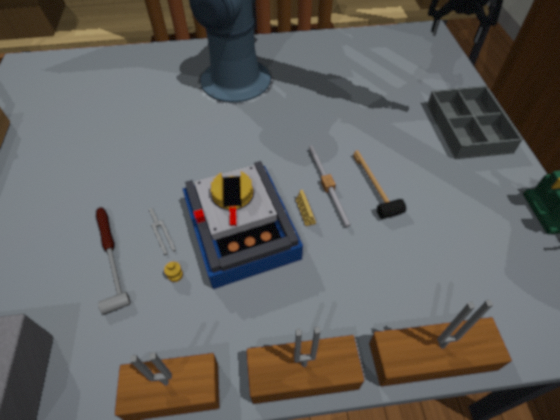

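The top view shows the case at about (338,218) with its +x up the picture and a gap at the far end, by the knobs at (330,187). The brass disc is at (344,237), the red tongue at (345,205) and the red keeper at (378,210). The scene view shows the same: disc (232,190), tongue (233,215), keeper (199,215).

```bash
cat > h.py <<'E'
import cv2,numpy as np
def ray(m,uv,h=420):
    f=h/2/np.tan(np.radians(m["vfov"])/2)
    d=np.array([(uv[0]-m["cx"])/f,(uv[1]-m["cy"])/f,1.])
    d=m["R"].T@d; return -m["R"].T@m["t"], d/np.linalg.norm(d)
def plane(m,uv,z):
    o,d=ray(m,uv); return o+d*(z-o[2])/d[2]
def tri(m1,u1,m2,u2):
    o1,d1=ray(m1,u1);o2,d2=ray(m2,u2)
    s=np.linalg.lstsq(np.c_[d1,-d2],o2-o1,rcond=None)[0]
    a,b=o1+d1*s[0],o2+d2*s[1]; return (a+b)/2,np.linalg.norm(a-b)
def pix(m,X,h=420):
    f=h/2/np.tan(np.radians(m["vfov"])/2); c=m["R"]@X+m["t"]; return np.array([m["cx"]+f*c[0]/c[2],m["cy"]+f*c[1]/c[2]])
def masks(img):
    H,S,V=cv2.split(cv2.cvtColor(img,cv2.COLOR_BGR2HSV))
    return dict(red=(((H<5)|(H>175))&(S>190)&(V>110)).astype(np.uint8)*255,
      brass=((H>18)&(H<32)&(S>130)&(V>100)).astype(np.uint8)*255,
      white=((S<40)&(V>175)).astype(np.uint8)*255,
      blue=((H>105)&(H<130)&(S>150)&(V>50)).astype(np.uint8)*255)
def blobs(m,amin):
    cs=[c for c in cv2.findContours(m,cv2.RETR_EXTERNAL,cv2.CHAIN_APPROX_NONE)[0] if cv2.contourArea(c)>amin]
    return sorted(cs,key=cv2.contourArea,reverse=True)
E
python3 - <<'E'
from h import *
from bench import ctrl, vision
for n in("top","scene"):
    i=cv2.imread(f"pics/{n}0.png");m=vision.camera_model(n)
    for k,mk in masks(i).items():
        for c in blobs(mk,25)[:5]:
            r=cv2.minAreaRect(c); print(n,k,cv2.contourArea(c),np.round(r[0],1),np.round(r[1],1),round(r[2],1),plane(m,r[0],.1).round(4))
E
```

```text
top red 78.5 [344.5 205.5] [ 5. 21.] 0.0 [ 0.5807 -0.0295  0.1   ]
top red 56.5 [377.7 209.9] [8.5 8.2] 76.0 [ 0.5728 -0.0972  0.1   ]
top brass 328.0 [328.2 235.3] [12.7 37.1] 2.6 [0.5194 0.003  0.1   ]
top brass 289.0 [359.3 237.2] [11.8 36.1] 2.6 [ 0.5166 -0.0602  0.1   ]
top brass 150.0 [403.  176.5] [13. 14.] 90.0 [ 0.6424 -0.1486  0.1   ]
top white 417.5 [324.9 232.5] [64.  32.2] 76.9 [0.5249 0.0097 0.1   ]
top white 399.5 [364.4 224.5] [64.2 16.5] 76.4 [ 0.5426 -0.0704  0.1   ]
top white 93.5 [331.8 264.7] [ 9.9 13.8] 76.0 [ 0.4602 -0.005   0.1   ]
top blue 306.5 [293.8 228.2] [111.3   4.1] 77.3 [0.5327 0.0732 0.1   ]
top blue 181.5 [350.6 271.4] [ 4.5 68.4] 78.0 [ 0.4474 -0.043   0.1   ]
top blue 61.5 [361.3 178.1] [21.1  3.9] 76.0 [ 0.6377 -0.0632  0.1   ]
top blue 49.0 [389.1 239. ] [49.   2.1] 76.5 [ 0.5141 -0.1205  0.1   ]
top blue 42.0 [375. 179.] [49.5  1.9] 76.8 [ 0.6363 -0.0913  0.1   ]
scene red 66.0 [232.5 216. ] [ 5. 16.] 0.0 [ 0.5896 -0.0299  0.1   ]
scene red 49.5 [198.7 214. ] [7.9 7.6] 71.6 [ 0.5754 -0.0979  0.1   ]
scene brass 216.0 [173. 271.] [18. 16.] 90.0 [ 0.7003 -0.1457  0.1   ]
scene brass 214.0 [216.5 187. ] [26. 11.] 90.0 [ 0.5087 -0.0597  0.1   ]
scene brass 206.5 [245.9 185.3] [25.1 11.7] 85.6 [0.5122 0.003  0.1   ]
scene brass 202.0 [304.2 208.6] [31.4  8.2] 68.2 [0.5903 0.1168 0.1   ]
scene blue 1325.5 [242.7 223.6] [102.8  97.7] 71.6 [ 0.611  -0.0108  0.1   ]
scene blue 47.0 [279.5 228.7] [16.2  4.5] 68.2 [0.6329 0.0605 0.1   ]
scene blue 41.5 [217.1 248.6] [17.1  3.5] 71.6 [ 0.6628 -0.0635  0.1   ]
```

```bash
cat >> h.py <<'E'
def down(yaw_y):
    "tool down, tool y axis at world yaw yaw_y"
    y=np.array([np.cos(yaw_y),np.sin(yaw_y),0]);z=np.array([0,0,-1.]);return np.c_[np.cross(y,z),y,z]
E
python3 - <<'E'
from h import *
from bench import ctrl, vision
R=ctrl.read_tool_rot();p=ctrl.read_tcp_pos();m=vision.camera_model("wrist");C=-m["R"].T@m["t"]
ct=R.T@(C-p);A=R.T@m["R"].T; print("cam in tool",ct.round(4),"axes",A.round(3))
t=ctrl.read_time_s()
for k,(tgt,yaw) in enumerate((((.53,-.03,.09),-.03),((.53,-.03,.09),-.03+np.pi))):
    Rt=down(yaw); 
    # place tcp so that optical axis meets target with camera at height .40
    d=Rt@A[:,2]; Cw=np.array(tgt)-d*(.40-tgt[2])/(-d[2]); P=Cw-Rt@ct
    for dz in (0,-.03,-.06,-.1):
        q=ctrl.ik(P+[0,0,dz],Rt)
        if q is not None: break
    print(k,P,dz,q)
E
```

```text
cam in tool [ 7.160e-02 -1.000e-04 -1.426e-01] axes [[ 0.001 -0.961 -0.276]
 [ 1.     0.001 -0.   ]
 [ 0.001 -0.276  0.961]]
0 [ 0.5306873  -0.01267577  0.2573652 ] 0 [-0.14341073  0.28079308  0.01155713  1.30156038  0.          1.45738559]
1 [ 0.5293127  -0.04732423  0.2573652 ] 0 [-0.20856724  0.2819977   0.01318972  1.30198834  0.         -1.74936357]
```

Run:
```python
from h import *
from bench import ctrl, vision
import pickle
ctrl.command_gripper(0.0)
ms=[]
for k,q in enumerate(([-0.14341073,0.28079308,0.01155713,1.30156038,0,1.45738559],[-0.20856724,0.2819977,0.01318972,1.30198834,0,-1.74936357])):
    ctrl.move_joints(q);ctrl.dwell(.3);m=vision.camera_model("wrist");i=vision.snapshot("wrist");cv2.imwrite(f"pics/w{k}.png",i);ms.append(m)
    for kk,mk in masks(i).items():
        for c in blobs(mk,150)[:4]:
            r=cv2.minAreaRect(c); print(k,kk,cv2.contourArea(c),np.round(r[0],1),np.round(r[1],1),round(r[2],1),plane(m,r[0],.1).round(4))
pickle.dump(ms,open("ms.pkl","wb"));print(ctrl.read_time_s())
cv2.imwrite("pics/w01.png",cv2.resize(np.vstack([cv2.imread("pics/w0.png"),cv2.imread("pics/w1.png")]),(400,600)))
```

```text
0 red 495.0 [338.5 203. ] [12. 43.] 90.0 [ 0.5805 -0.0273  0.1   ]
0 red 256.5 [327.5 267.6] [21.8 17.2] 76.0 [ 0.5708 -0.0937  0.1   ]
0 brass 2007.0 [269. 173.] [32. 86.] 90.0 [0.5166 0.003  0.1   ]
0 brass 1626.0 [268.5 237.5] [29. 79.] 90.0 [ 0.5135 -0.06    0.1   ]
0 brass 626.5 [382.9 285.2] [33.1 25.5] 26.6 [ 0.6268 -0.1148  0.1   ]
0 white 101930.5 [279.5 192.5] [559. 385.] 0.0 [ 0.5256 -0.0156  0.1   ]
0 white 8223.0 [276.2 172.1] [100.2 159.7] 71.6 [0.5232 0.0037 0.1   ]
0 white 2172.0 [328.6 230.9] [42.3 72.4] 76.3 [ 0.5715 -0.0549  0.1   ]
0 white 756.0 [ 25.7 376.5] [53.1 30. ] 3.2 [ 0.2388 -0.2166  0.1   ]
0 blue 929.0 [340.6  76.8] [  8.4 137.2] 74.1 [0.5804 0.0836 0.1   ]
0 blue 234.5 [390.3 227.1] [ 6.5 46.6] 76.0 [ 0.6305 -0.0526  0.1   ]
1 brass 1857.0 [297.5 175. ] [32. 85.] 90.0 [ 0.5143 -0.0589  0.1   ]
1 brass 1473.0 [296.5 240.5] [29. 79.] 90.0 [0.5164 0.0054 0.1   ]
1 brass 705.5 [159.5  64.5] [31. 29.] 90.0 [ 0.6281 -0.1561  0.1   ]
1 white 43062.5 [439.5 154.5] [309. 239.] 90.0 [ 0.3862 -0.0738  0.1   ]
1 white 42936.0 [183.5 174. ] [348. 367.] 90.0 [ 0.6184 -0.0629  0.1   ]
1 white 7401.0 [284.4 201.5] [136.5 157.6] 76.0 [ 0.527  -0.0341  0.1   ]
1 white 2167.5 [243.5 242.1] [75.1 42.4] 70.8 [0.5678 0.0056 0.1   ]
1 blue 363.0 [364.5 177.1] [128.6   6.1] 79.1 [ 0.4529 -0.0551  0.1   ]
6.475
```

View pics/w0.png

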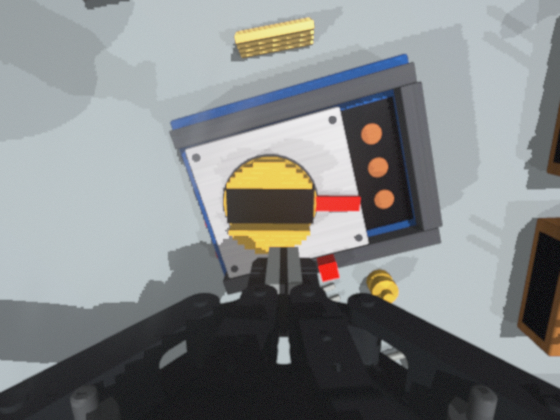

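View pics/w1.png

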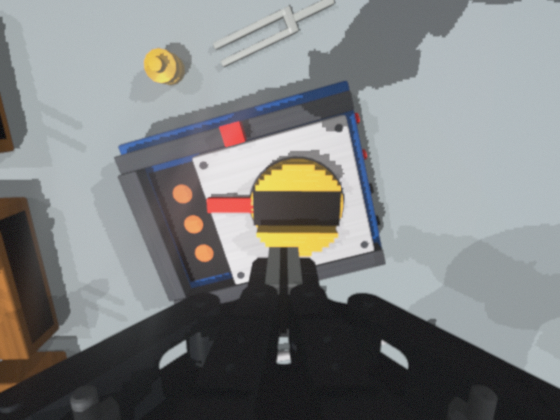

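View w0 (top = +y): disc centre about (270,205), tongue pointing right to (360,203), screw dots at (196,157), (332,120), (359,237) and (234,268). View w1 (turned half round): disc about (298,208), dots at (338,128), (203,165), (241,275) and (364,244). The tongue is already turned a little clockwise. I'll triangulate the dots for the cover pose and use the cheek edges for the slot.

Run:
```python
from h import *
import pickle
ms=pickle.load(open("ms.pkl","rb"));im=[cv2.imread(f"pics/w{k}.png") for k in(0,1)]
dots=[[(196,157),(332,120),(359,237),(234,268)],[(364,244),(241,275),(203,165),(338,128)]]
def ref(i,p):
    g=255.-cv2.cvtColor(i,cv2.COLOR_BGR2GRAY).astype(float);x,y=p;w=g[y-7:y+8,x-7:x+8].copy()
    w=np.clip(w-(w.min()+w.max())/2,0,None);Y,X=np.mgrid[y-7:y+8,x-7:x+8];return np.array([(w*X).sum(),(w*Y).sum()])/w.sum()
P=[]
for a,b in zip(*dots):
    u,v=ref(im[0],a),ref(im[1],b);X,e=tri(ms[0],u,ms[1],v);P.append(X);print(u.round(1),v.round(1),X.round(4),round(e,4),plane(ms[0],u,.085).round(4),plane(ms[1],v,.085).round(4))
P=np.array(P);d=P[1]-P[0]+P[2]-P[3];print("cover yaw",np.arctan2(d[1],d[0]),"centre",P.mean(0),np.linalg.norm(P[1]-P[0]),np.linalg.norm(P[3]-P[0]))
for k in(0,1):
    mk=masks(im[k]);c=blobs(mk["brass"],300)[0][:,0,:]
    xs=np.unique(c[:,0]);bot=np.array([[x,c[c[:,0]==x,1].max()+.5] for x in xs])
    mid=bot[8:-8];s=np.polyfit(mid[:,0],mid[:,1],1)
    e=[plane(ms[k],(x,np.polyval(s,x)),.1135) for x in(xs[0]-.5,xs[-1]+.5)]
    dd=e[1]-e[0];print(k,"chord",xs[0],xs[-1],s.round(4),np.round(e,4).tolist(),np.linalg.norm(dd),"yaw",np.arctan2(dd[1],dd[0]), "mid",(e[0]+e[1])/2)
    for cc in blobs(mk["red"],80):
        r=cv2.minAreaRect(cc);print("red",cv2.contourArea(cc),np.round(cv2.boxPoints(r),1).tolist(),plane(ms[k],r[0],.099).round(4))
```

```text
[195.7 157.3] [364.1 244.3] [0.4472 0.0174 0.0859] 0.0 [0.447  0.0173 0.085 ] [0.447  0.0177 0.085 ]
[332.  119.5] [241.1 276.1] [0.5748 0.0484 0.0878] 0.0009 [0.5757 0.0483 0.085 ] [0.5748 0.0499 0.085 ]
[358.6 237.1] [202.9 165.1] [ 0.6039 -0.0682  0.0848] 0.0003 [ 0.604  -0.0681  0.085 ] [ 0.6036 -0.0682  0.085 ]
[233.5 269. ] [337.9 126.5] [ 0.4751 -0.1002  0.0846] 0.001 [ 0.4746 -0.1001  0.085 ] [ 0.4756 -0.1003  0.085 ]
cover yaw 0.24134379276111637 centre [ 0.52522599 -0.02566298  0.0857756 ] 0.13135039783112873 0.12087847777425272
0 chord 226 312 [2.040000e-02 1.835979e+02] [[0.4782, -0.007, 0.1135], [0.5551, -0.0108, 0.1135]] 0.0769683764786272 yaw -0.04932000067819447 mid [ 0.51666886 -0.00888971  0.1135    ]
red 495.0 [[317.0, 197.0], [360.0, 197.0], [360.0, 209.0], [317.0, 209.0]] [ 0.5807 -0.0276  0.099 ]
red 256.5 [[316.5, 259.1000061035156], [333.20001220703125, 254.89999389648438], [338.5, 276.1000061035156], [321.79998779296875, 280.29998779296875]] [ 0.5709 -0.0942  0.099 ]
1 chord 255 340 [2.130000e-02 1.846277e+02] [[0.5531, -0.0491, 0.1135], [0.4769, -0.0452, 0.1135]] 0.07624650297782026 yaw 3.0900611884528875 mid [ 0.51499592 -0.04718197  0.1135    ]
```

Cover yaw is 0.241 and the dots stand at 85 mm, which agrees with the text. The slot axis comes out at (0.5158, -0.0280). The cover centre less 10 mm gives (0.5155, -0.0281), so they agree. Slot yaw is -0.05, so the fastener is already turned about 0.29 rad. The keeper implies an opening of about 55 mm. Pushing now.

Run:
```python
from h import *
from bench import ctrl, vision
yaw=.2413;u=np.array([np.cos(yaw),np.sin(yaw),0]);S=np.array([.5157,-.028,0])
F=S-.065*u; z=np.array([0,0,1.]);R=down(yaw+np.pi/2)
ctrl.move_pose(F-.035*u+.16*z,R);ctrl.movel(F-.035*u+.068*z,speed=.1)
f0=ctrl.read_contact_force();print("f0",f0.round(2),ctrl.read_tcp_pos().round(4))
off=lambda:(ctrl.read_tcp_pos()-F)@u
r=ctrl.movel(F+(.055-.022)*u+.068*z,speed=.07,max_force=30);print(r,off(),(ctrl.read_contact_force()-f0).round(2))
if not r:
    r=ctrl.movel(F+.065*u+.068*z,speed=.025,max_force=25);print(r,off(),(ctrl.read_contact_force()-f0).round(2))
print(ctrl.read_tcp_pos().round(4))
ctrl.movel(ctrl.read_tcp_pos()-.03*u,speed=.1);ctrl.movel(F+z*.2,speed=.2)
print(ctrl.read_time_s())
t=vision.snapshot("top");cv2.imwrite("pics/t1.png",t)
m=vision.camera_model("wrist");cv2.imwrite("pics/w2.png",vision.snapshot("wrist"))
import pickle;pickle.dump(m,open("m2.pkl","wb"))
```

```text
f0 [-1.11 -0.58  0.34] [ 0.4192 -0.052   0.0685]
False 0.032575340788813925 [-2.02 -1.61  0.82]
True 0.04653333290557068 [ 0.96  0.43 -0.45]
[ 0.4977 -0.032   0.0665]
11.9083
```

```bash
python3 -c "
import cv2,numpy as np
t=cv2.imread('pics/t1.png')[130:300,250:430];w=cv2.imread('pics/w2.png')
cv2.imwrite('pics/c1.png',np.hstack([cv2.resize(t,(400,378)),cv2.resize(w,(400,300),interpolation=cv2.INTER_AREA)[:,:] if 0 else cv2.copyMakeBorder(cv2.resize(w,(400,300)),0,78,0,0,0)]))"
```

```text
(no output)
```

View pics/c1.png

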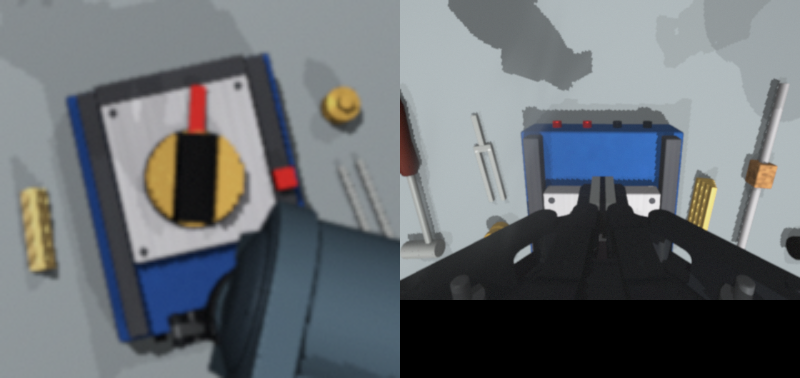

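The left pane (top view) shows the cover against the far stop at upper left, and its near face has moved well in. The right pane (wrist) shows bare blue case in front of the face. I'll re-measure the slot from the wrist.

Run:
```python
from h import *
from bench import ctrl, vision
u=np.array([np.cos(.2413),np.sin(.2413),0])
ctrl.move_pose(np.array([.5293127,-.04732423,.2573652])+.055*u,down(np.pi-.03));ctrl.dwell(.3)
m=vision.camera_model("wrist");i=vision.snapshot("wrist");cv2.imwrite("pics/w3.png",i)
mk=masks(i)
for c in blobs(mk["brass"],600)[:3]:
    c=c[:,0,:];xs=np.unique(c[:,0]);bot=np.array([[x,c[c[:,0]==x,1].max()+.5] for x in xs]);s=np.polyfit(bot[8:-8,0],bot[8:-8,1],1)
    e=[plane(m,(x,np.polyval(s,x)),.1135) for x in(xs[0]-.5,xs[-1]+.5)];dd=e[0]-e[1]
    mid=(e[0]+e[1])/2;y=np.arctan2(dd[1],dd[0]);print("chord",np.linalg.norm(dd),"yaw",y,"mid",mid,"centre",mid+.0192*np.array([-np.sin(y),np.cos(y),0]))
print("pred",np.array([.5157,-.028,0])+.055*u)
for cc in blobs(mk["red"],80):
    r=cv2.minAreaRect(cc);print("red",np.round(r[0],1),plane(m,r[0],.101).round(4))
# far cover edge vs stop, screw dots
g=255.-cv2.cvtColor(i,cv2.COLOR_BGR2GRAY).astype(float)
for X in ([.5748,.0489,.085],[.6039,-.0682,.085],[.4751,-.1002,.085]):
    p=pix(m,np.array(X)+.055*u);x,yy=p.round().astype(int)
    if 14<x<546 and 14<yy<406:
        w=g[yy-12:yy+13,x-12:x+13].copy();w=np.clip(w-(w.min()+w.max())/2,0,None);Y,XX=np.mgrid[yy-12:yy+13,x-12:x+13]
        q=np.array([(w*XX).sum(),(w*Y).sum()])/w.sum();print("dot pred",p.round(1),q.round(1),((plane(m,q,.085)-X)@u).round(4))
print(ctrl.read_time_s(), ctrl.read_q().round(3))
```

```text
chord 0.07625451785164132 yaw -0.047719189745165834 mid [ 0.5698589  -0.03389623  0.1135    ] centre [ 0.57077476 -0.01471809  0.1135    ]
chord 0.07486910087748182 yaw -0.11159813798158033 mid [0.5717854  0.02092956 0.1135    ] centre [0.57392364 0.04001012 0.1135    ]
chord 0.02553915208893356 yaw -0.08982108613022201 mid [ 0.63580116 -0.13971207  0.1135    ] centre [ 0.63752341 -0.12058947  0.1135    ]
pred [ 0.56910655 -0.01485692  0.        ]
red [291.2 116.6] [ 0.5719 -0.0976  0.101 ]
dot pred [240.7 275.3] [246.6 280.2] 0.0508
dot pred [202.3 165.2] [195.1 163.2] 0.0609
dot pred [338.  126.7] [341.3 123.3] 0.0514
13.4917 [-0.167  0.391  0.169  1.348 -0.    -1.708]
```

View pics/w3.png

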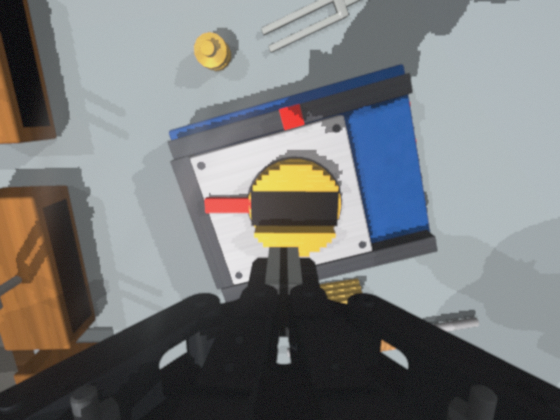

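The cover's far edge is flush with the end stop (left, x≈185 to 235). The slot centre is at (0.5708, -0.0147) with yaw -0.048, and the tongue is clear of the keeper at (291,117). Next: spread the fingers along the slot, lower them in and turn the last joint.

Run:
```python
from h import *
from bench import ctrl, vision
C=np.array([.5706,-.0147,0]);R=down(np.pi-.048);z=np.array([0,0,1.])
ctrl.command_gripper(.050);print("open",ctrl.read_opening())
ctrl.move_pose(C+.15*z,R)
r=ctrl.movel(C+.0955*z,speed=.06,max_force=10);print("floor",r,ctrl.read_tcp_pos().round(4))
if r:
    p=ctrl.read_tcp_pos(); assert p[2]<.106,p
    ctrl.movel(p+.002*z,speed=.03)
m0=ctrl.read_moment();f0=ctrl.read_contact_force();q0=np.array(ctrl.read_q());print(q0.round(3),m0.round(2),f0.round(2))
a=0
while a<1.62:
    a+=.15 if a<1.15 else .04
    q=q0.copy();q[5]+=a;ctrl.move_joints(q)
    dm=ctrl.read_moment()-m0;df=ctrl.read_contact_force()-f0
    print(round(a,2),dm.round(2),df.round(1))
    if abs(dm[2])>.8 or np.linalg.norm(df)>30: break
print(ctrl.read_time_s())
```

```text
open 0.04971057762133522
floor False [ 0.571  -0.0148  0.0959]
[-0.137  0.443 -0.181  0.947 -0.    -1.66 ] [-0.03  0.02 -0.02] [ 0.37  0.19 -0.43]
0.15 [0.04 0.03 0.02] [-0.2  0.4  0.6]
0.3 [ 0.02 -0.08  0.04] [-0.3  0.3  1. ]
0.45 [ 0.02 -0.05 -0.  ] [-0.2  0.1  0.8]
0.6 [ 0.03 -0.05  0.02] [-0.6  0.  -0.6]
0.75 [ 0.14 -0.12  0.08] [0.5 0.3 0.2]
0.9 [ 0.3  -0.16  0.15] [0.3 0.7 0.6]
1.05 [ 0.46 -0.26  0.07] [ 0.7  2.7 -0.7]
1.2 [ 0.73 -0.43  0.04] [1.2 2.3 0.2]
1.24 [ 0.85 -0.63  0.1 ] [ 2.4  4.1 -0.5]
1.28 [ 0.84 -0.64  0.12] [ 2.9  4.4 -0.6]
1.32 [ 0.87 -0.64  0.06] [ 2.8  3.6 -0.3]
1.36 [ 0.94 -0.67  0.11] [ 2.7  4.6 -0.4]
1.4 [ 0.94 -0.74  0.1 ] [ 2.9  4.8 -1. ]
1.44 [ 0.97 -0.72  0.11] [ 3.7  4.3 -1.7]
1.48 [ 0.96 -0.82  0.04] [ 3.6  4.2 -0.8]
1.52 [ 0.94 -0.85  0.1 ] [ 4.4  4.6 -1.7]
1.56 [ 0.94 -0.85  0.12] [ 3.5  4.2 -1.4]
1.6 [ 1.   -0.92  0.12] [ 3.4  4.4 -2. ]
1.64 [ 0.89 -0.99  1.65] [ 3.8  3.3 -2.1]
20.4833
```

The hard stop shows at 1.64 rad, where the moment jumps to 1.65 N m. Ease back within the slot's play, lift out and look.

Run:
```python
from h import *
from bench import ctrl, vision
q=np.array(ctrl.read_q());q[5]-=.2;ctrl.move_joints(q)
ctrl.movel(ctrl.read_tcp_pos()+[0,0,.06],speed=.1)
u=np.array([np.cos(.2413),np.sin(.2413),0])
ctrl.move_pose(np.array([.5293127,-.04732423,.2573652])+.055*u,down(np.pi-.03));ctrl.dwell(.3)
m=vision.camera_model("wrist");i=vision.snapshot("wrist");cv2.imwrite("pics/w4.png",i)
mk=masks(i);e=[]
for c in blobs(mk["red"],60):
    b=cv2.minAreaRect(c);print("red",np.round(cv2.boxPoints(b),1).tolist(),plane(m,b[0],.1).round(4))
c=blobs(mk["brass"],600)
for k in c[:2]:
    b=cv2.minAreaRect(k);print(np.round(b[0],1),np.round(b[1],1),b[2])
cv2.imwrite("pics/t2.png",vision.snapshot("top"));print(ctrl.read_time_s(),ctrl.read_contact_force())
```

```text
red [[264.3999938964844, 118.4000015258789], [277.1000061035156, 115.19999694824219], [282.79998779296875, 138.10000610351562], [270.1000061035156, 141.1999969482422]] [ 0.5878 -0.0881  0.1   ]
[327.5 198.4] [85.4 27.4] 75.96376037597656
[262.3 218.5] [79.4 26. ] 73.3007583618164
23.275 [0.19647013 0.59691281 0.08762496]
```

View pics/w4.png

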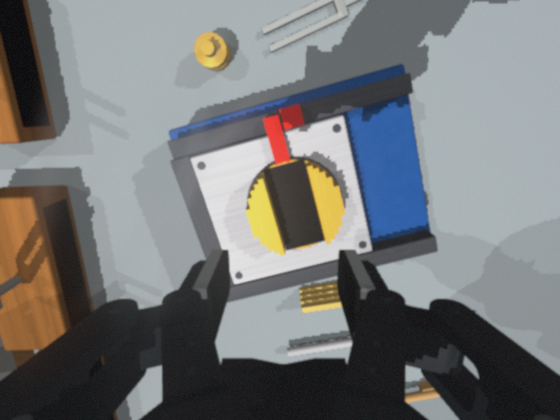

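The tongue now crosses to the -y rail at (277,128), immediately on the far (+x, left) side of the keeper at (292,117). The cover is still flush with the stop. I'll check the angle numerically.

Run:
```python
from h import *
from bench import ctrl, vision
m=vision.camera_model("wrist");i=cv2.imread("pics/w4.png");mk=masks(i)
def yaw(pts,z):
    l=cv2.fitLine(np.float32(pts),cv2.DIST_HUBER,0,.01,.01).ravel();a=plane(m,l[2:]-20*l[:2],z);b=plane(m,l[2:]+20*l[:2],z);d=b-a
    return (np.arctan2(d[1],d[0])+np.pi/2)%np.pi-np.pi/2
for name,c,z,sides in [("cheek",k,.1135,None) for k in blobs(mk["brass"],600)[:2]]+[("tongue",blobs(mk["red"],60)[0],.098,None)]:
    c=c[:,0,:];ys=np.unique(c[:,1]);n=len(ys)//6;ys=ys[n:-n]
    L=[[c[c[:,1]==y,0].min(),y] for y in ys];Rr=[[c[c[:,1]==y,0].max(),y] for y in ys]
    print(name,c.mean(0).round(),"left",yaw(L,z),"right",yaw(Rr,z))
print("want",.2413-np.pi/2)
# cover dots yaw, in this same picture
g=255.-cv2.cvtColor(i,cv2.COLOR_BGR2GRAY).astype(float);P=[]
for x,y in((201,165),(238,275),(337,128),(362,244)):
    w=g[y-6:y+7,x-6:x+7].copy();w=np.clip(w-(w.min()+w.max())/2,0,None);Y,X=np.mgrid[y-6:y+7,x-6:x+7];P.append(plane(m,((w*X).sum()/w.sum(),(w*Y).sum()/w.sum()),.085))
P=np.array(P);d=P[0]-P[2]+P[1]-P[3];print("cover yaw",np.arctan2(d[1],d[0]),"centre",P.mean(0), "moved",(P.mean(0)-[.5252,-.0257,.085])@[np.cos(.2413),np.sin(.2413),0])
```

```text
cheek [324. 199.] left -1.3344242704091456 right -1.479147574723763
cheek [265. 218.] left -1.47412311650087 right -1.333813785849486
tongue [275. 128.] left -0.9844798162323833 right -1.4357672517991813
want -1.3294963267948965
cover yaw 0.2365066295007517 centre [ 0.58061731 -0.01213971  0.085     ] moved 0.05705220549011394
```

Both cheek edges give -1.334 against a wanted -1.33, so the fastener is at its stop. The cover is home, moved 57 mm, and the robot is clear of everything.

```bash
python3 -c "
from bench import ctrl, vision
print(ctrl.finish_job(),ctrl.read_time_s())"
```

```text
the job is handed in; nothing more can be done
the job is handed in; nothing more can be done
```

The cover is pushed fully home and the fastener is turned clockwise to its hard stop, with the red tongue behind the keeper; the job was handed in at about 23 s, and the arm never went near the loose things.

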